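# Set the cupping grinder four clicks coarser and purge it

### The arm

A 6-joint arm with a two-finger parallel gripper is mounted at the origin on the work surface. World frame = base frame: x ahead of the robot, y to its left, z up, the work surface at z = 0. Lengths are in m, angles in rad, forces in N, time in s.
With the tool pointing down it reaches from about 0.25 to 0.8 m from the base axis. Payload 3.9 kg.
Tool frame: the origin (TCP) lies between the finger pads; the fingertips stand 11 mm ahead of it and the grasp point (between the pads) lies 8 mm behind it (r.tip_extent is the distance from the TCP to the fingertips, in m); z points along the fingers, y is the line along which they close (so a half turn about z gives the same grasp; the last joint's range is limited). The gripper opens to 85 mm and grips with 20 to 120 N. Pads are 22 mm wide; open, the fingers measure 114 mm over their backs; the gripper's body (76 mm by 85 mm) begins 54 mm behind the grasp point. The pads swing forward as they close: fully open they stand 13 mm farther back than shut.
Start: joints at [1.332, 0.26, -0.138, 1.173, 0, 1.571], TCP at [0.124, 0.51, 0.242] pointing down, gripper open.
Joint ranges: [-2.78, 2.78], [-0.83, 1.72], [-1.28, 1.37], [-1.9, 2.12], [-1.57, 1.48], [-3.14, 3.14]. Speed limits (rad/s): [2.57, 2.57, 3.14, 3.14, 3.14, 3.14].

### API

Orientations are given as a 3x3 rotation matrix whose columns are the frame's x, y, z axes.
In Python, from station import r, viewer gives the robot as it stands. The module is installed in compiled form; this text tells all that it offers.
- The arm moves only by the tool drive_tool, never from a script. Its argument "deltas" is a list that holds one entry, the list of rows, each a list of 7 numbers: the turn, a rotation vector about the tool's x, y, z in rad, then the shift along the tool's x, y, z in m, then the closure, from -1 (fully open) to 1 (shut), so that 0 is half open. In form: [[[wx, wy, wz, dx, dy, dz, grip], ...]]. A call has 1 to 8 rows; each row shifts and turns the commanded pose from where the row before left it, along the tool's axes as they then stand; what a row does not reach is not made up. A row lasts 1/12 s, in which the tool goes at most 41.7 mm and 7.16 degrees, less where a joint would pass 70% of its speed; a pose out of reach is approached as far as the arm can. A call is refused whole if a number of a shift passes 0.0417 or a number of a turn 0.125, either way. A call with a gripper value outside its range is refused whole. The fingers move at their own pace and stop on an object; the grip force is fixed at half the most. Time passes only in rows, so rows that do not move let the fingers close. It gives the time, the measured TCP pose, the force, the opening and the grip force at its end, in the units of the state.
- r.get_state(): the state, without advancing time (a new reading comes with each control period).
- viewer.camera(name): name is "scene" or "top" or "wrist"; returns (picture, depth): 420x560x3 uint8, red, green, blue; 420x560 float32, m along the optical axis (not along the pixel's ray), 0 where there is no reading.
- viewer.get_calibration(name): a dict with "fx", "fy", "cx", "cy" (pixels), "extrinsics" (4x4, takes a point from world to camera coordinates); the wrist camera has in their place "T_tool_cam" (4x4, takes a point from camera to tool coordinates, whose origin is the TCP and whose axes are the flange's). Camera axes: x right, y up, looking along -z (the intrinsics and any distortion apply to the point x, -y, -z); pixel columns grow to the right and rows downward; lengths in m; the calibration is good to about 2 mm. A picture is of the moment at which its call begins: read the wrist's pose just before it. get_calibration takes no time and is no camera call.
- r.hand_in(): hands the job in; it is judged then, once.
The state is a dict: "clock": time; "joint_positions": joint angles; "joint_velocities": joint speeds; "effort": joint torques, N m; "ee_pos": TCP position; "tool_rot": TCP orientation; "ft_force": force on the tool from outside, world axes, zero at the start; "torque": the same for the moment, N m; "gripper_width": finger opening in m; "grip_force": force on a finger pad.
Only numpy, scipy, OpenCV 4.12 (cv2) and the standard library are available. Lean on these libraries where they do the work, as an engineer would, in place of code of your own. Each camera call takes 0.05 s, during which the arm holds its last target. There are 200 camera calls.

### The job

The last sample tasted bitter, so set the grinder four clicks coarser and purge it. With a fingertip, push the orange-tipped lever of the dial on top of the grinder counter-clockwise as seen from above (towards the bigger dots) exactly four clicks from where it stands; then, with the dial set, press the green start button beside it fully down and let it come up again. Be gentle, pinch and lift nothing, and leave the lid, the cups and everything else where they stand.

Things in the scene. Friction and masses are not known exactly. Their poses are not given: they have to be found in the camera images.
- grinder: Coffee grinder, black head on a white column, fixed to the table; lengths in mm. Origin under the centre of its foot (220 along x, 130 along y), z up, front towards its -x. Flat top deck at z = 255 (x -100 to 115, y -62 to 62). On it, an aluminium plate 3 thick, 60 in radius, round the dial, whose axis is at x = -30, y = 0; the start button at x = 82, y = 0. The lid's knob is the highest point, z = 309.
- grind_dial: Grind dial: dark knurled collar, 46 mm in radius, 8 to 32 mm above the deck, turning on an upright axis together with its lever. Origin on the axis at deck height (255 mm above the table), x axis along the lever, z up. It rests only in its 11 click stops, 15 degrees (0.262 rad) apart. Counter-clockwise from above is coarser. It starts in one of the four finest stops; four clicks are 60 degrees.
- dial_axis (a point): On the dial's axis at the lever's height (277 mm above the table). In the finest stop the lever points 95 degrees counter-clockwise from the grinder's x axis; the other 10 stops follow counter-clockwise, each with a black tick on the plate, with brown dots that grow towards coarse. Just beyond the last stop at either end the dial is blocked.
- lever_mid (a point): Middle of the bare part of the lever, 66 mm from the axis: a level steel rod 9 mm thick, bare from 52 to 78 mm from the axis, centre 22 mm above the deck. Pushed sideways here it takes about 6 N to leave a stop, then ever less; just past half way to the next stop the dial gives way and snaps by itself into that stop, about 8 mm ahead of the finger.
- lever_tip (a point): Centre of the orange ball (17 across) at the lever's end, 86 from the dial's axis, 277 above the table.
- start_button (a joint): Travel of the green start button in m: 0 up, 0.005 fully down; sprung, 1.5 N starts it and 5 N holds it down.
- start_button_top (a point): Centre of the top of the green round button (24 across, standing in a steel bezel 44 across); 271 above the table when up, pressed straight down. The bezel's rim is 261 above the table.
- feed_lid: Dark wooden lid, 70 across, its top at 297 above the table, with a knob 22 across up to 309, plugged loosely into the feed throat in the middle of the dial (the throat does not turn); loose, to be left alone; origin at the centre of its underside
- dosing_cup: Steel cup, 58 across, 85 high, on the grinder's foot under the chute; loose, to be left alone; origin at the centre of its underside
- glass_a: Clear glass, 80 across, 88 high, left of the grinder; loose, to be left alone; origin at the centre of its underside
- glass_b: Clear glass, 80 across, 88 high, left of the grinder; loose, to be left alone; origin at the centre of its underside
- takeaway_cup: Black paper cup with green band and black lid, 84 across, 116 high, right of the grinder; loose, to be left alone; origin at the centre of its underside
- milk_jug: Steel milk jug, 92 across, 125 high, handle along its y; loose, to be left alone; origin at the centre of its underside
- red_mug: Red mug, 82 across, 95 high, handle along its y; loose, to be left alone; origin at the centre of its underside
- cupping_spoon: Steel spoon, 170 long, flat on the table, its bowl towards its x; loose, to be left alone

How it is judged:
On the way, in this order (a step that is already met when the one before it is completed fails the run):
1. the dial rests in the click stop four clicks coarser than where it began (distance of lever_tip from where it was at the start of the episode between 0.081 and 0.091 m and angular speed of grind_dial below 0.1 rad/s), for 0.2 s.
2. then the start button is pressed fully down (distance of lever_tip from where it was at the start of the episode between 0.081 and 0.091 m and value of joint start_button above 0.0042 m), for 0.1 s.
At the end, for the whole second after the job is handed in: The dial rests in the stop four clicks (60 degrees) counter-clockwise from where it began, its lever's end within 5 mm of that place (a quarter of a click); the start button, pressed after that, is up again; the lid is within 10 mm and every other loose thing within 20 mm of where it stood (distance of lever_tip from where it was at the start of the episode between 0.081 and 0.091 m and angular speed of grind_dial below 0.05 rad/s and value of joint start_button below 0.001 m and distance of feed_lid from where it was at the start of the episode below 0.01 m and distance of each of dosing_cup, glass_a, glass_b, takeaway_cup, milk_jug, red_mug, cupping_spoon from where it was at the start of the episode below 0.02 m); the robot touches nothing.
It fails at once if the start button is pressed while the dial is not four clicks from its start (value of joint start_button above 0.003 m and not (distance of lever_tip from where it was at the start of the episode between 0.081 and 0.091 m)).
It fails at once if the dial or its lever is pinched or forced (more than 25 N from the fingers) (contact force between the fingers and grind_dial above 25 N).
It fails at once if the lid is lifted or pushed out of the throat (10 mm) (distance of feed_lid from where it was at the start of the episode above 0.01 m).
It fails at once if a cup, glass, jug, mug or the spoon is lifted or shoved (20 mm) (distance of any of dosing_cup, glass_a, glass_b, takeaway_cup, milk_jug, red_mug, cupping_spoon from where it was at the start of the episode above 0.02 m).
It also fails if it takes over 64 s, if anything falls off the work surface, if the arm or the gripper's body presses on something with over 40 N, if the wrist force passes 120 N, or if a joint passes its speed limit or range.

## Working session

There is one attempt and no reset: what is moved stays moved. The work goes in short steps, Python scripts to look and compute and a tool call to move; the robot and the scene stay as the last step left them, time stands still between calls to the robot, and variables do not carry over. Pictures are saved under pics/ and viewed, at most 10 in all, crops included, and the job is handed in when it is done.

Besides the shell and the picture viewer there is one more tool, called after "Call:" as name(argument=value, ...) on one line, values as JSON. drive_tool: Moves the arm, as the interface text tells. Its arguments: {"type":"object","properties":{"deltas":{"type":"array","items":{"type":"array","items":{"type":"array","items":{"type":"number"}}}}},"required":["deltas"]}

```bash
mkdir -p pics; cat > h.py <<'E'
import numpy as np, cv2
from station import r, viewer
def ray(name,u,v,z):
    c=viewer.get_calibration(name)
    d=np.array([(u-c["cx"])/c["fx"],-(v-c["cy"])/c["fy"],-1.])
    E=np.array(c["extrinsics"]);R=E[:3,:3];o=-R.T@E[:3,3];w=R.T@d
    return o+w*(z-o[2])/w[2]
E
python3 - <<'E'
from h import *
s=r.get_state();print(s["clock"],s["ee_pos"],np.round(s["tool_rot"],3),s["gripper_width"],r.tip_extent)
for n in("top","scene"):
    p,d=viewer.camera(n);cv2.imwrite(f"pics/{n}0.png",p[...,::-1]);np.save(f"{n}d.npy",d)
    c=viewer.get_calibration(n);print(n,{k:np.round(v,3) for k,v in c.items()})
c=viewer.get_calibration("wrist");print({k:np.round(v,3) for k,v in c.items()})
E
```

```text
0.0 [0.12402223 0.50946248 0.24147855] [[-0.972  0.237 -0.   ]
 [ 0.237  0.972 -0.002]
 [ 0.    -0.002 -1.   ]] 0.08566914801293324 0.011
top {'fx': np.float64(403.694), 'fy': np.float64(403.694), 'cx': np.float64(286.829), 'cy': np.float64(202.548), 'extrinsics': array([[ 0.061, -0.998,  0.007, -0.048],
       [ 0.975,  0.061,  0.214, -0.535],
       [-0.214, -0.007,  0.977, -1.397],
       [ 0.   ,  0.   ,  0.   ,  1.   ]])}
scene {'fx': np.float64(461.414), 'fy': np.float64(461.414), 'cx': np.float64(271.39), 'cy': np.float64(205.286), 'extrinsics': array([[-0.386,  0.922,  0.02 ,  0.22 ],
       [-0.525, -0.238,  0.817,  0.115],
       [ 0.759,  0.305,  0.576, -1.961],
       [ 0.   ,  0.   ,  0.   ,  1.   ]])}
{'fx': np.float64(317.146), 'fy': np.float64(317.146), 'cx': np.float64(275.341), 'cy': np.float64(209.066), 'T_tool_cam': array([[ 0.001,  0.956,  0.294,  0.075],
       [ 1.   , -0.001, -0.001,  0.001],
       [-0.001,  0.294, -0.956, -0.132],
       [ 0.   ,  0.   ,  0.   ,  1.   ]])}
```

View pics/top0.png

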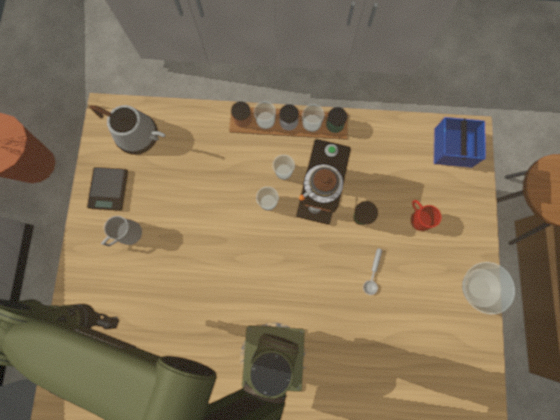

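View pics/scene0.png

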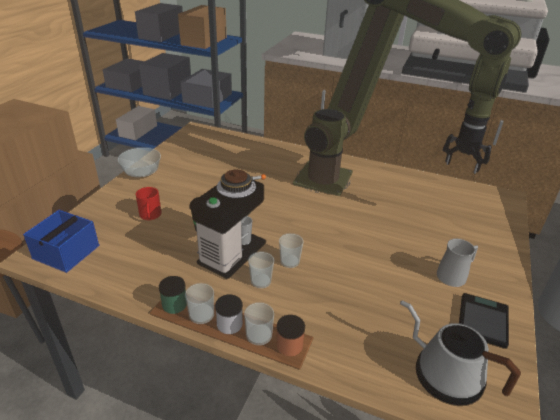

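The top view shows the green button near (331,150), the dial centre near (323,182) and the orange tip near (302,197). The scene view agrees, with the lever pointing towards the robot and to its left. Next I'll locate these by colour.

```bash
python3 - <<'E'
from h import *
for n,box,h in(("top",(130,215,290,350),0),("scene",(165,225,185,275),0)):
    p=cv2.imread(f"pics/{n}0.png");hsv=cv2.cvtColor(p,cv2.COLOR_BGR2HSV)
    m0=np.zeros(p.shape[:2],np.uint8);m0[box[0]:box[1],box[2]:box[3]]=1
    for nm,lo,hi,z in(("green",(60,120,60),(90,255,255),.271),("orange",(5,180,200),(18,255,255),.277)):
        m=cv2.inRange(hsv,lo,hi)*m0
        k,l,st,c=cv2.connectedComponentsWithStats(m)
        for i in range(1,k):
            if st[i,4]>3: print(n,nm,st[i],c[i],ray(n,*c[i],z).round(4))
p=cv2.imread("pics/top0.png")
a=cv2.resize(p[130:230,270:390],None,fx=5,fy=5,interpolation=cv2.INTER_CUBIC)
q=cv2.imread("pics/scene0.png")
cv2.imwrite("pics/crop.png",a)
E
```

```text
top green [330 147   4   5  15] [331.46666667 149.13333333] [ 0.6716 -0.1464  0.271 ]
top orange [300 196   2   3   5] [300.6 197.2] [ 0.5086 -0.0573  0.277 ]
scene green [210 198   6   5  25] [212.72 200.08] [ 0.6779 -0.1445  0.271 ]
scene orange [263 175   2   3   5] [263.6 175.8] [ 0.5025 -0.0604  0.277 ]
```

View pics/crop.png

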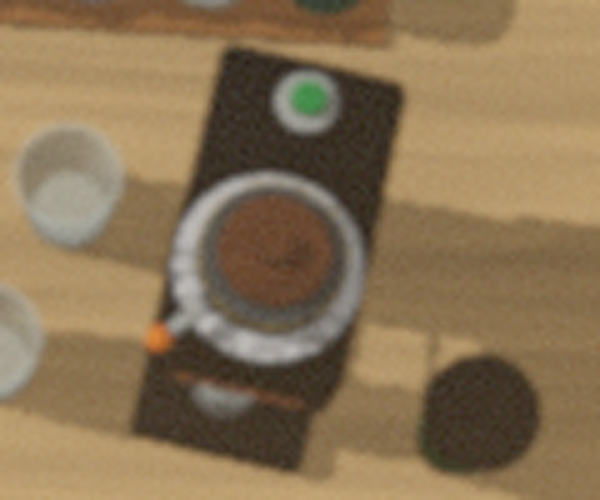

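The crop shows the plate centre near (324,183), the button at (332,150) and the tip at (302,197), all in full-picture pixels. That puts the lever about 140° from the grinder's x axis, so roughly stop 3. Next I'll raise the arm, shut the fingers and look from close up.

Call:
drive_tool(deltas=[[[0,0,0,0,0,-0.036,1],[0,0,0,0,0,-0.036,1],[0,0,0,0,0,-0.036,1],[0,0,0,0,0,-0.036,1],[0,0,0,0,0,-0.036,1],[0,0,0,-0.028,-0.021,0,1],[0,0,0,-0.028,-0.021,0,1],[0,0,0,-0.028,-0.021,0,1]]])

```text
clock: 0.77
ee_pos: [0.1915, 0.4289, 0.4227]
tool_rot: [[-0.972, 0.235, 0.001], [0.235, 0.972, 0.001], [-0.0, 0.001, -1.0]]
ft_force: [0.4, 0.6, -0.5]
gripper_width: 0.0
grip_force: 0.0
```

Call:
drive_tool(deltas=[[[0,0,0,-0.028,-0.021,0,1],[0,0,0,-0.028,-0.021,0,1],[0,0,0,-0.028,-0.021,0,1],[0,0,0,-0.028,-0.021,0,1],[0,0,0,-0.028,-0.021,0,1],[0,0,0,-0.028,-0.021,0,1],[0,0,0,-0.028,-0.021,0,1],[0,0,0,-0.028,-0.021,0,1]]])

```text
clock: 1.43
ee_pos: [0.3693, 0.2112, 0.4221]
tool_rot: [[-0.972, 0.236, -0.0], [0.236, 0.972, -0.0], [0.0, -0.0, -1.0]]
ft_force: [0.5, 1.2, -0.1]
gripper_width: -0.0001
grip_force: 0.0
```

Call:
drive_tool(deltas=[[[0,0,0,-0.028,-0.021,0,1],[0,0,0,-0.028,-0.021,0,1],[0,0,0,-0.028,-0.021,0,1],[0,0,0,-0.028,-0.021,0,1],[0,0,0,-0.028,-0.021,0,1],[0,0,0,-0.028,-0.021,0,1],[0,0,0,-0.028,-0.021,0,1],[0,0,0,-0.028,-0.021,0,1]]])

```text
clock: 2.1
ee_pos: [0.5473, -0.0051, 0.4219]
tool_rot: [[-0.972, 0.237, -0.001], [0.237, 0.972, 0.0], [0.001, -0.0, -1.0]]
ft_force: [-0.8, 1.7, 0.1]
gripper_width: -0.0001
grip_force: 0.0
```

Call:
drive_tool(deltas=[[[0,0,0,-0.028,-0.021,0,1],[0,0,0,-0.028,-0.021,0,1],[0,0,0,-0.028,-0.021,0,1],[0,0,0,-0.028,-0.021,0,1],[0,0,0,-0.028,-0.021,0,1],[0,0,0,0,0,0,1]]])

```text
clock: 2.6
ee_pos: [0.6621, -0.144, 0.4163]
tool_rot: [[-0.971, 0.241, -0.005], [0.241, 0.971, -0.001], [0.004, -0.002, -1.0]]
ft_force: [-1.8, 1.5, -3.1]
gripper_width: -0.0
grip_force: 0.0
```

```bash
cat >> h.py <<'E'
def wsnap(fn):
    s=r.get_state();p,d=viewer.camera("wrist");cv2.imwrite(fn,p[...,::-1])
    T=np.eye(4);T[:3,:3]=s["tool_rot"];T[:3,3]=s["ee_pos"]
    return p,T@np.array(viewer.get_calibration("wrist")["T_tool_cam"]),s
def wray(T,u,v,z):
    c=viewer.get_calibration("wrist")
    w=T[:3,:3]@np.array([(u-c["cx"])/c["fx"],-(v-c["cy"])/c["fy"],-1.])
    return T[:3,3]+w*(z-T[2,3])/w[2]
def blobs(p,lo,hi,mn=20):
    m=cv2.inRange(cv2.cvtColor(p,cv2.COLOR_RGB2HSV),lo,hi)
    k,l,st,c=cv2.connectedComponentsWithStats(m)
    return [(c[i],st[i,4]) for i in range(1,k) if st[i,4]>mn]
GREEN=((60,120,60),(90,255,255));ORANGE=((5,180,150),(18,255,255))
E
python3 - <<'E'
from h import *
p,T,s=wsnap("pics/w1.png");print(s["clock"],s["ee_pos"],s["tool_rot"].round(3) if hasattr(s["tool_rot"],"round") else s["tool_rot"],s["gripper_width"])
np.save("T1.npy",T)
for n,c,z in(("g",GREEN,.271),("o",ORANGE,.277)):
    for b,a in blobs(p,*c): print(n,b.round(1),a,wray(T,*b,z).round(4))
E
```

```text
2.6 [ 0.66208353 -0.14403522  0.4162876 ] [[-0.971  0.241 -0.005]
 [ 0.241  0.971 -0.001]
 [ 0.004 -0.002 -1.   ]] -4.240054022901027e-05
g [175.4  90.4] 126 [ 0.5532 -0.2005  0.271 ]
g [277.2 208.3] 471 [ 0.6713 -0.1435  0.271 ]
```

View pics/w1.png

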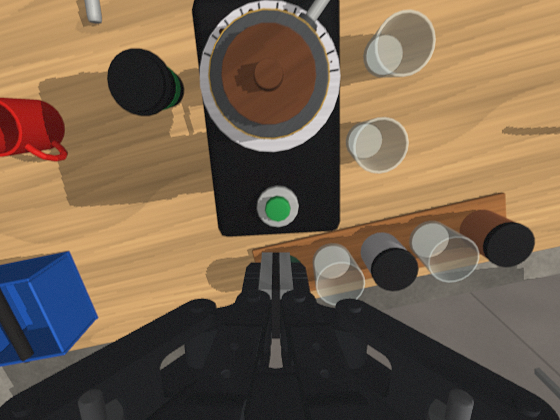

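The wrist view shows the button at (277,208), the plate centred near (270,75), and the lever running off the top edge at about (320,8). I'll back off to bring the tip into view.

Call:
drive_tool(deltas=[[[0,0,0,0.03,0,0,1],[0,0,0,0.03,0,-0.02,1],[0,0,0,0.01,0,-0.02,1],[0,0,0,0,0,0,1],[0,0,0,0,0,0,1],[0,0,0,0,0,0,1]]])

```text
clock: 3.15
ee_pos: [0.5898, -0.1215, 0.4626]
tool_rot: [[-0.972, 0.236, 0.001], [0.236, 0.972, -0.0], [-0.001, 0.0, -1.0]]
ft_force: [-0.2, 0.7, 0.4]
gripper_width: -0.0001
grip_force: 0.0
```

```bash
python3 - <<'E'
from h import *
p,T,s=wsnap("pics/w2.png");print(s["clock"],s["ee_pos"],s["ft_force"])
np.save("T2.npy",T);P={}
for n,c,z in(("g",GREEN,.271),("o",ORANGE,.277)):
    for b,a in blobs(p,*c):
        print(n,b.round(1),a,wray(T,*b,z).round(4))
        if a>100: P[n]=b
# plate: bright unsaturated ring
hsv=cv2.cvtColor(p,cv2.COLOR_RGB2HSV)
m=cv2.inRange(hsv,(0,0,150),(180,45,255));k,l,st,c=cv2.connectedComponentsWithStats(m)
for i in range(1,k):
    if st[i,4]>300:
        cs=cv2.findContours((l==i).astype(np.uint8),cv2.RETR_EXTERNAL,cv2.CHAIN_APPROX_NONE)[0][0][:,0]
        h=cv2.convexHull(cs)[:,0]
        W=np.array([wray(T,*q,.258)[:2] for q in h])
        print(st[i],cv2.minEnclosingCircle(W.astype(np.float32)))
E
```

```text
3.15 [ 0.58980544 -0.12146296  0.46260468] [-0.21757393  0.65170982  0.40863542]
g [183.4 130. ] 69 [ 0.5131 -0.1951  0.271 ]
g [272.7 250.9] 26 [ 0.6607 -0.1401  0.271 ]
o [321.3  89.3] 193 [ 0.5082 -0.0559  0.277 ]
[101   0  16  76 512] ((0.41579410433769226, -0.24170835316181183), 0.03214694559574127)
[353  78  57  53 989] ((0.5362755060195923, 0.00224103219807148), 0.02831091918051243)
[ 239   97   84  118 1139] ((0.5605847835540771, -0.11209805309772491), 0.06992444396018982)
[225 101  54  20 492] ((0.5118119716644287, -0.12618933618068695), 0.028346136212348938)
[338 165  29  46 684] ((0.6145614981651306, -0.03906325623393059), 0.025678543373942375)
[313 271  26  27 351] ((0.7233802676200867, -0.09333804994821548), 0.01831202022731304)
```

View pics/w2.png

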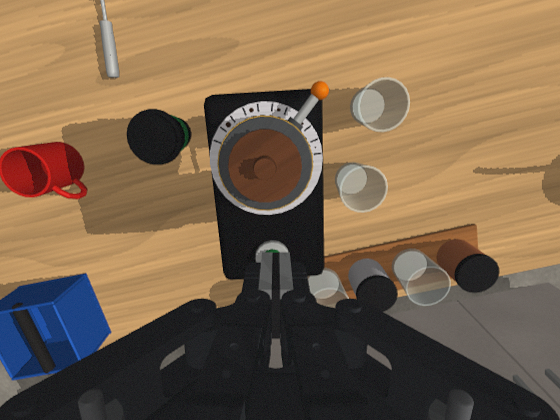

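The wrist view shows the orange tip at (321,90), the plate spanning roughly (209–322, 101–213), and the fingertips shut at about (274,255). I'll fit the plate circle with its known 60 mm radius.

```bash
python3 - <<'E'
from h import *
from scipy.optimize import least_squares
p=cv2.imread("pics/w2.png")[...,::-1].copy();T=np.load("T2.npy")
hsv=cv2.cvtColor(p,cv2.COLOR_RGB2HSV)
m=cv2.inRange(hsv,(0,0,130),(180,50,255))
tip=wray(T,321.3,89.3,.277)[:2]
v,u=np.nonzero(m[85:225,205:330]);W=np.array([wray(T,a+205,b+85,.258)[:2] for a,b in zip(u,v)])
c=np.array([.5636,-.126])
for it in range(4):
    d=W-c;R=np.hypot(*d.T);ok=(R>.048)&(R<.066)
    a=np.degrees(np.arctan2(d[:,1],d[:,0]))%360
    E=[]
    for k in range(0,360,6):
        if 115<k<150: continue
        s=ok&(a>=k)&(a<k+6)
        if s.sum()>2: E.append(W[s][R[s].argmax()])
    E=np.array(E);f=least_squares(lambda x:np.hypot(*(E-x[:2]).T)-x[2],[*c,.06],loss="soft_l1",f_scale=.001);c=f.x[:2]
print(len(E),f.x,np.abs(f.fun).max())
b=np.array([.6713,-.1435]);e=b-c
yaw=np.degrees(np.arctan2(*e[::-1]));lv=tip-c;la=np.degrees(np.arctan2(*lv[::-1]))
print("dist",np.hypot(*e),"yaw",yaw,"tip r",np.hypot(*lv),"ang",la,"rel",la-yaw)
E
```

```text
55 [ 0.56328202 -0.12385075  0.05947276] 0.0005681500203166961
dist 0.10979060314430601 yaw -10.309783285547633 tip r 0.08738128997605712 ang 129.0395107971099 rel 139.34929408265754
```

Call:
drive_tool(deltas=[[[0,0,0,0.0313,0.025,0,1],[0,0,0,0.0313,0.025,0,1],[0,0,0.108,0,0,0,1],[0,0,0.108,0,0,0,1],[0,0,0.108,0,0,0,1],[0,0,0.108,0,0,0,1],[0,0,0.108,0,0,0,1],[0,0,0.106,0,0,0,1]]])

```text
clock: 3.87
ee_pos: [0.5413, -0.0584, 0.461]
tool_rot: [[-0.63, 0.777, -0.002], [0.777, 0.63, 0.0], [0.001, -0.001, -1.0]]
ft_force: [0.6, -0.8, -0.2]
gripper_width: 0.0
grip_force: 0.0
```

Call:
drive_tool(deltas=[[[0,0,0,0,0,0.04,1],[0,0,0,0,0,0.04,1],[0,0,0,0,0,0.04,1],[0,0,0,0,0,0.035,1],[0,0,0,0,0,0,1],[0,0,0,0,0,0,1]]])

```text
clock: 4.37
ee_pos: [0.5389, -0.0583, 0.3048]
tool_rot: [[-0.634, 0.774, -0.007], [0.774, 0.634, 0.001], [0.005, -0.005, -1.0]]
ft_force: [0.8, -0.5, 0.7]
gripper_width: -0.0001
grip_force: 0.0
```

```bash
python3 - <<'E'
from h import *
p,T,s=wsnap("pics/w3.png");print(s["clock"],s["ee_pos"],s["ft_force"])
for b,a in blobs(p,*ORANGE): print(b.round(1),a,wray(T,*b,.277).round(4))
E
```

```text
4.3667 [ 0.53888922 -0.05827087  0.3047636 ] [ 0.79044666 -0.5498769   0.7094865 ]
[231.7 222.1] 639 [ 0.5092 -0.0574  0.277 ]
```

View pics/w3.png

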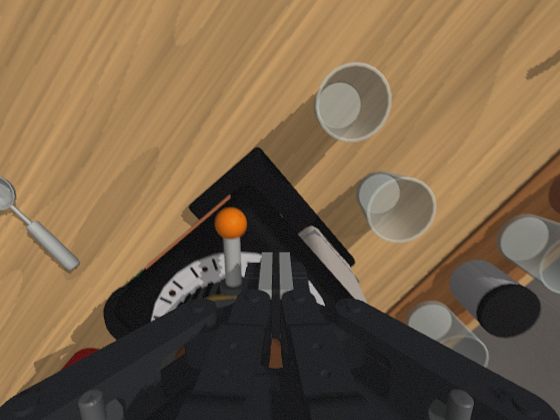

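The wrist view shows the ball at (231,222) and the rod straight up the image at x≈233. The fingertips span 259–292 px, about 15 mm thick, and sit clear on the clockwise side with a gap of about 10 mm. Now I'll descend and approach.

Call:
drive_tool(deltas=[[[0,0,0,0,0,0.012,1],[0,0,0,0,0,0.012,1],[0,0,0,0,0,0.006,1],[0,0,0,0,0,0,1],[0,0,0,-0.001,-0.003,0,1],[0,0,0,0,-0.003,0,1],[0,0,0,0,0,0,1],[0,0,0,0,0,0,1]]])

```text
clock: 5.08
ee_pos: [0.5372, -0.0634, 0.2783]
tool_rot: [[-0.633, 0.774, 0.002], [0.774, 0.633, -0.0], [-0.001, 0.001, -1.0]]
ft_force: [0.3, -0.2, -0.2]
gripper_width: -0.0005
grip_force: 0.0
```

```bash
cat >> h.py <<'E'
C=np.array([.5632,-.1240])
def rel(s):
    q=np.array(s["ee_pos"])[:2]-C;R=np.array(s["tool_rot"])
    return "x(rad) %.4f y(cw) %.4f az %.1f z %.4f F(tool) %s clk %.2f"%(q@R[:2,0],q@R[:2,1],np.degrees(np.arctan2(R[1,0],R[0,0]))%360,s["ee_pos"][2],(R.T@np.array(s["ft_force"])).round(2),s["clock"])
def look(fn):
    p,T,s=wsnap(fn);print(rel(s))
    for b,a in blobs(p,*ORANGE,100):
        t=wray(T,*b,.277)[:2];d=t-C;print("tip",b.round(),t.round(4),"r %.4f ang %.1f"%(np.hypot(*d),np.degrees(np.arctan2(d[1],d[0]))%360))
E
python3 -c "
from h import *
look('pics/w4.png')"
```

```text
x(rad) 0.0633 y(cw) 0.0182 az 129.3 z 0.2783 F(tool) [-0.4   0.1   0.23] clk 5.08
tip [233. 235.] [ 0.5087 -0.0573] r 0.0861 ang 129.2
```

Call:
drive_tool(deltas=[[[0,0,0,0.002,-0.003,0.0015,1],[0,0,0,0,-0.002,0,1],[0,0,-0.0436,0.0005,-0.0028,0,1],[0,0,-0.0436,0.0005,-0.0028,0,1],[0,0,0,0,0,0,1]]])

```text
clock: 5.55
ee_pos: [0.5266, -0.0677, 0.2761]
tool_rot: [[-0.699, 0.715, 0.0], [0.715, 0.699, -0.0], [-0.0, 0.0, -1.0]]
ft_force: [-0.5, -0.2, 0.2]
gripper_width: -0.0002
grip_force: 0.0
```

```bash
python3 -c "
from h import *
look('pics/w5.png')"
```

```text
x(rad) 0.0658 y(cw) 0.0132 az 134.3 z 0.2761 F(tool) [ 0.18 -0.5  -0.15] clk 5.55
tip [233. 242.] [ 0.4998 -0.0659] r 0.0860 ang 137.5
```

Call:
drive_tool(deltas=[[[0,0,0,0,0,0,1],[0,0,0,0,0,0,1]]])

```text
clock: 5.77
ee_pos: [0.5263, -0.0678, 0.2755]
tool_rot: [[-0.698, 0.716, -0.001], [0.716, 0.698, -0.0], [0.001, -0.001, -1.0]]
ft_force: [-1.2, 0.6, -0.3]
gripper_width: 0.0001
grip_force: 0.0
```

```bash
python3 -c "
from h import *
look('pics/w6.png')"
```

```text
x(rad) 0.0660 y(cw) 0.0128 az 134.3 z 0.2755 F(tool) [ 1.2  -0.44  0.3 ] clk 5.77
tip [230. 243.] [ 0.499  -0.0669] r 0.0859 ang 138.4
```

Call:
drive_tool(deltas=[[[0,0,-0.0218,0.0002,-0.0014,0,1],[0,0,0,0,0,0,1],[0,0,0,0,0,0,1]]])

```text
clock: 6.07
ee_pos: [0.5255, -0.0686, 0.2757]
tool_rot: [[-0.714, 0.7, -0.0], [0.7, 0.714, -0.0], [0.0, -0.0, -1.0]]
ft_force: [0.7, -0.2, 0.5]
gripper_width: -0.0001
grip_force: 0.0
```

```bash
python3 -c "
from h import *
look('pics/w7.png')"
```

```text
x(rad) 0.0657 y(cw) 0.0132 az 135.5 z 0.2757 F(tool) [-0.59  0.33 -0.47] clk 6.07
tip [214. 244.] [ 0.4934 -0.074 ] r 0.0858 ang 144.4
```

View pics/w7.png

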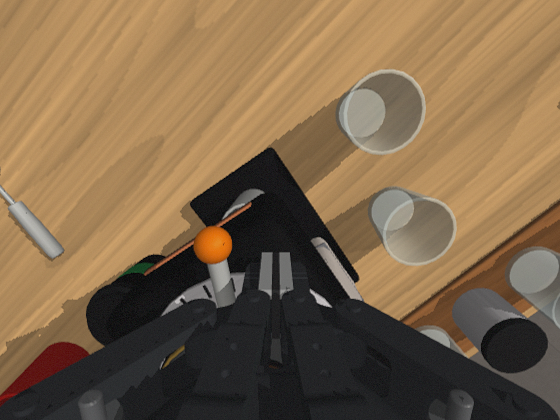

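The wrist view shows the ball now at (213,244) with a visible gap to the fingers. The dial has snapped one click, from 129.2° to 144.4°. Next is the second click: another 15° around the axis.

Call:
drive_tool(deltas=[[[0,0,-0.0436,0.0005,-0.0029,0,1],[0,0,-0.0436,0.0005,-0.0029,0,1],[0,0,-0.0436,0.0005,-0.0029,0,1],[0,0,-0.0436,0.0005,-0.0029,0,1],[0,0,-0.0436,0.0005,-0.0029,0,1],[0,0,-0.0218,0.0003,-0.0014,0,1],[0,0,-0.0218,0.0003,-0.0014,0,1],[0,0,0,0,0,0,1]]])

```text
clock: 6.78
ee_pos: [0.5122, -0.0807, 0.2758]
tool_rot: [[-0.871, 0.492, -0.001], [0.492, 0.871, -0.001], [0.0, -0.001, -1.0]]
ft_force: [0.3, 0.8, 0.5]
gripper_width: 0.0003
grip_force: 0.0
```

Call:
drive_tool(deltas=[[[0,0,0,0,0,0,1],[0,0,0,0,0,0,1],[0,0,0,0,0,0,1]]])

```text
clock: 7.03
ee_pos: [0.5126, -0.0804, 0.2758]
tool_rot: [[-0.87, 0.492, -0.0], [0.492, 0.87, -0.0], [-0.0, -0.0, -1.0]]
ft_force: [0.3, 0.3, -0.8]
gripper_width: -0.0001
grip_force: 0.0
```

```bash
python3 -c "
from h import *
look('pics/w8.png')"
```

```text
x(rad) 0.0655 y(cw) 0.0130 az 150.5 z 0.2758 F(tool) [-0.1   0.42  0.81] clk 7.03
tip [214. 244.] [ 0.4831 -0.0939] r 0.0856 ang 159.4
```

The second click is done (159.4°). On to the third.

Call:
drive_tool(deltas=[[[0,0,-0.0436,0.0005,-0.0029,0,1],[0,0,-0.0436,0.0005,-0.0029,0,1],[0,0,-0.0436,0.0005,-0.0029,0,1],[0,0,-0.0436,0.0005,-0.0029,0,1],[0,0,-0.0436,0.0005,-0.0029,0,1],[0,0,-0.0218,0.0003,-0.0014,0,1],[0,0,-0.0218,0.0003,-0.0014,0,1],[0,0,0,0,0,0,1]]])

```text
clock: 7.75
ee_pos: [0.5028, -0.0954, 0.2758]
tool_rot: [[-0.968, 0.25, -0.0], [0.25, 0.968, -0.001], [0.0, -0.001, -1.0]]
ft_force: [0.1, -0.7, 0.3]
gripper_width: 0.0002
grip_force: 0.0
```

Call:
drive_tool(deltas=[[[0,0,0,0,0,0,1],[0,0,0,0,0,0,1],[0,0,0,0,0,0,1]]])

```text
clock: 8.0
ee_pos: [0.503, -0.0951, 0.2758]
tool_rot: [[-0.968, 0.25, -0.0], [0.25, 0.968, -0.0], [-0.0, -0.0, -1.0]]
ft_force: [-0.3, 0.0, -0.3]
gripper_width: 0.0005
grip_force: 0.0
```

```bash
python3 -c "
from h import *
look('pics/w9.png')"
```

```text
x(rad) 0.0655 y(cw) 0.0129 az 165.5 z 0.2758 F(tool) [ 0.31 -0.05  0.3 ] clk 8.00
tip [214. 243.] [ 0.4782 -0.1157] r 0.0854 ang 174.4
```

The third click is done (174.4°). On to the fourth.

Call:
drive_tool(deltas=[[[0,0,-0.0436,0.0005,-0.0029,0,1],[0,0,-0.0436,0.0005,-0.0029,0,1],[0,0,-0.0436,0.0005,-0.0029,0,1],[0,0,-0.0436,0.0005,-0.0029,0,1],[0,0,-0.0436,0.0005,-0.0029,0,1],[0,0,-0.0218,0.0003,-0.0014,0,1],[0,0,-0.0218,0.0003,-0.0014,0,1],[0,0,0,0,0,0,1]]])

```text
clock: 8.72
ee_pos: [0.4974, -0.1121, 0.2758]
tool_rot: [[-1.0, -0.009, -0.0], [-0.009, 1.0, -0.001], [0.0, -0.001, -1.0]]
ft_force: [-0.4, -1.5, -0.6]
gripper_width: -0.0002
grip_force: 0.0
```

Call:
drive_tool(deltas=[[[0,0,0,0,0,0,1],[0,0,0,0,0,0,1],[0,0,0,0,0,0,1]]])

```text
clock: 8.97
ee_pos: [0.4975, -0.1117, 0.2758]
tool_rot: [[-1.0, -0.009, 0.0], [-0.009, 1.0, -0.0], [-0.0, -0.0, -1.0]]
ft_force: [-0.0, -0.4, 0.4]
gripper_width: -0.0001
grip_force: 0.0
```

```bash
python3 -c "
from h import *
look('pics/w10.png');print(r.get_state()['joint_positions'])"
```

```text
x(rad) 0.0656 y(cw) 0.0128 az 180.5 z 0.2758 F(tool) [ 0.01 -0.39 -0.38] clk 8.97
tip [213. 241.] [ 0.4778 -0.1385] r 0.0866 ang 189.6
[-2.20549506e-01  2.21778095e-01 -1.02246564e-01  1.24665650e+00
 -3.32324876e-04 -2.29201317e-01]
```

Four clicks are confirmed: the tip is at 189.6° and has moved about 86.9 mm. Now I'll retract and go above the button.

Call:
drive_tool(deltas=[[[0,0,0,0,0.004,0,1],[0,0,0,0,0,-0.04,1],[0,0,0,0,0,-0.04,1],[0,0,0,0,0,-0.04,1],[0,0,0,-0.0348,-0.0075,0,1],[0,0,0,-0.0348,-0.0075,0,1],[0,0,0,-0.0348,-0.0075,0,1],[0,0,0,-0.0348,-0.0075,0,1]]])

```text
clock: 9.68
ee_pos: [0.6383, -0.1362, 0.3966]
tool_rot: [[-1.0, -0.009, 0.002], [-0.009, 1.0, -0.0], [-0.002, -0.0, -1.0]]
ft_force: [1.1, -0.1, 0.1]
gripper_width: -0.0001
grip_force: 0.0
```

Call:
drive_tool(deltas=[[[0,0,0,-0.0348,-0.0075,0,1],[0,0,0,0,0,0,1],[0,0,0,0,0,0,1],[0,0,0,0,0,0,1]]])

```text
clock: 10.02
ee_pos: [0.6717, -0.1431, 0.3947]
tool_rot: [[-1.0, -0.009, -0.002], [-0.009, 1.0, 0.0], [0.002, 0.0, -1.0]]
ft_force: [-0.6, -0.4, 0.6]
gripper_width: 0.0001
grip_force: 0.0
```

```bash
python3 - <<'E'
from h import *
p,T,s=wsnap("pics/w11.png");print(rel(s),s["ee_pos"])
for b,a in blobs(p,*GREEN): print(b.round(1),a,wray(T,*b,.271).round(4))
for b,a in blobs(p,*ORANGE): print(b.round(1),a,wray(T,*b,.277).round(4))
E
```

```text
x(rad) -0.1083 y(cw) -0.0201 az 180.5 z 0.3947 F(tool) [ 0.57 -0.43 -0.6 ] clk 10.02 [ 0.67170806 -0.14314256  0.39468804]
[187.7  57.5] 141 [ 0.5595 -0.2073  0.271 ]
[272.2 204.7] 569 [ 0.6715 -0.1444  0.271 ]
```

View pics/w11.png

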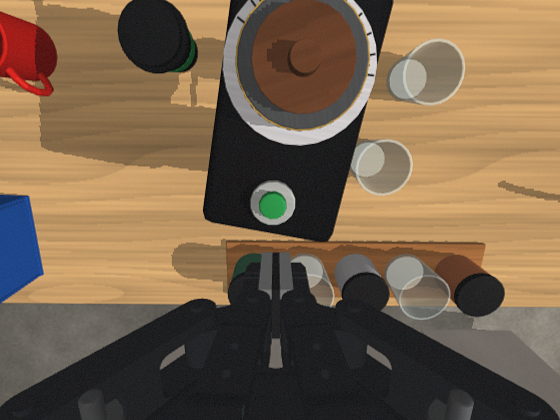

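The wrist view shows the button at (272,205), i.e. (0.6715, −0.1444), 1.3 mm from straight below the tool. I'll descend now.

Call:
drive_tool(deltas=[[[0,0,0,0,-0.0013,0.03,1],[0,0,0,0,0,0.03,1],[0,0,0,0,0,0.03,1],[0,0,0,0,0,0.015,1],[0,0,0,0,0,0,1],[0,0,0,0,0,0,1],[0,0,0,0,0,0,1]]])

```text
clock: 10.65
ee_pos: [0.6714, -0.1446, 0.2942]
tool_rot: [[-1.0, -0.009, 0.004], [-0.009, 1.0, -0.001], [-0.004, -0.001, -1.0]]
ft_force: [-0.1, -0.1, -0.2]
gripper_width: -0.0
grip_force: 0.0
```

Call:
drive_tool(deltas=[[[0,0,0,0,0,0.002,1],[0,0,0,0,0,0.002,1],[0,0,0,0,0,0.002,1],[0,0,0,0,0,0,1],[0,0,0,0,0,0,1]]])

```text
clock: 11.07
ee_pos: [0.6718, -0.1447, 0.2847]
tool_rot: [[-1.0, -0.009, -0.0], [-0.009, 1.0, 0.0], [0.0, 0.0, -1.0]]
ft_force: [-0.0, 0.0, 0.2]
gripper_width: 0.0003
grip_force: 0.0
```

Call:
drive_tool(deltas=[[[0,0,0,0,0,0.002,1],[0,0,0,0,0,0.002,1],[0,0,0,0,0,0.002,1],[0,0,0,0,0,0,1],[0,0,0,0,0,0,1]]])

```text
clock: 11.48
ee_pos: [0.672, -0.1448, 0.2792]
tool_rot: [[-1.0, -0.009, 0.001], [-0.009, 1.0, -0.0], [-0.001, -0.0, -1.0]]
ft_force: [-0.2, -1.0, 2.2]
gripper_width: -0.0001
grip_force: 1.3
```

Call:
drive_tool(deltas=[[[0,0,0,0,0,0.001,1],[0,0,0,0,0,0.001,1],[0,0,0,0,0,0,1],[0,0,0,0,0,0,1]]])

```text
clock: 11.82
ee_pos: [0.672, -0.1448, 0.2772]
tool_rot: [[-1.0, -0.009, 0.001], [-0.009, 1.0, -0.0], [-0.001, -0.0, -1.0]]
ft_force: [-0.7, -0.3, 4.0]
gripper_width: -0.0002
grip_force: 2.0
```

Call:
drive_tool(deltas=[[[0,0,0,0,0,0.001,1],[0,0,0,0,0,0.0005,1],[0,0,0,0,0,0,1],[0,0,0,0,0,0,1],[0,0,0,0,0,0,1]]])

```text
clock: 12.23
ee_pos: [0.672, -0.1448, 0.2761]
tool_rot: [[-1.0, -0.009, 0.001], [-0.009, 1.0, -0.0], [-0.001, -0.0, -1.0]]
ft_force: [-0.3, -1.2, 5.7]
gripper_width: 0.0002
grip_force: 3.1
```

Call:
drive_tool(deltas=[[[0,0,0,0,0,0.001,1],[0,0,0,0,0,0,1],[0,0,0,0,0,0,1],[0,0,0,0,0,0,1]]])

```text
clock: 12.57
ee_pos: [0.672, -0.1448, 0.276]
tool_rot: [[-1.0, -0.009, 0.002], [-0.009, 1.0, -0.001], [-0.002, -0.001, -1.0]]
ft_force: [-0.6, 0.1, 9.8]
gripper_width: -0.0
grip_force: 4.7
```

The button has bottomed out: the force rose to 9.8 N with no further travel. I'll rise, move clear and check the dial.

Call:
drive_tool(deltas=[[[0,0,0,0,0,-0.003,1],[0,0,0,0,0,-0.006,1],[0,0,0,0,0,-0.03,1],[0,0,0,0,0,-0.04,1],[0,0,0,0,0,-0.04,1],[0,0,0,0,0,-0.04,1],[0,0,0,0.03,0,-0.02,1],[0,0,0,0.03,0,-0.02,1]]])

```text
clock: 13.23
ee_pos: [0.6171, -0.1463, 0.4612]
tool_rot: [[-1.0, -0.01, -0.001], [-0.01, 1.0, 0.0], [0.001, 0.0, -1.0]]
ft_force: [-0.9, -0.3, -0.2]
gripper_width: 0.0
grip_force: 0.0
```

Call:
drive_tool(deltas=[[[0,0,0,0.03,0,0,1],[0,0,0,0,0,0,1],[0,0,0,0,0,0,1],[0,0,0,0,0,0,1],[0,0,0,0,0,0,1]]])

```text
clock: 13.65
ee_pos: [0.5839, -0.1458, 0.4636]
tool_rot: [[-1.0, -0.009, -0.0], [-0.009, 1.0, 0.0], [0.0, 0.0, -1.0]]
ft_force: [0.2, 0.0, 0.5]
gripper_width: 0.0001
grip_force: 0.0
```

```bash
python3 -c "
from h import *
look('pics/w12.png')"
```

```text
x(rad) -0.0205 y(cw) -0.0220 az 180.5 z 0.4636 F(tool) [-0.19  0.03 -0.54] clk 13.65
tip [284.  76.] [ 0.4778 -0.1372] r 0.0864 ang 188.8
```

View pics/w12.png

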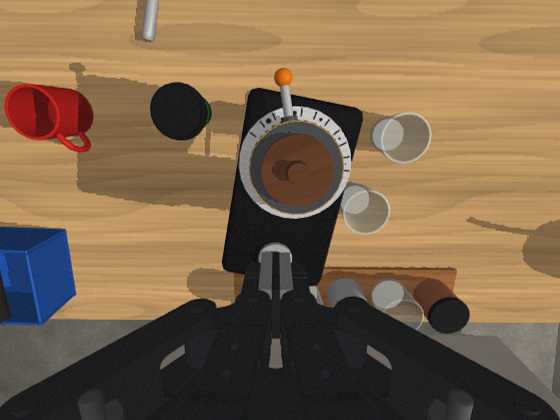

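The wrist view shows the tip at (284,76), four clicks on from where it began. The lid and cups have not moved, and the robot is touching nothing. I'll hand in.

```bash
python3 -c "
from station import r
print(r.hand_in())"
```

```text
the job is handed in; nothing more can be done
None
```

I set the dial four clicks coarser (about 60° counter-clockwise), then pressed the green start button fully down and released it, and handed the job in at about 14 s; the lid and cups looked undisturbed in the last wrist view, but the hand-in returned no verdict.

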